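Strip the card terminal out of its stand for charging

ROBOT

A 6-joint arm with a two-finger parallel gripper is mounted at the origin on the work surface. World frame = base frame: x ahead of the robot, y to its left, z up, the work surface at z = 0. Lengths are in m, angles in rad, forces in N, time in s.
With the tool pointing down it reaches from about 0.35 to 0.775 m from the base axis. Payload 5.5 kg.
Tool frame: the origin (TCP) lies at the centre of the arm's flange, where the gripper is bolted on; the fingertips stand arm.tip_extent ahead of it and the grasp point (between the pads) lies 155 mm ahead of it (arm.tip_extent is the distance from the TCP to the fingertips, in m); z points along the fingers, y is the line along which they close (so a half turn about z gives the same grasp; the last joint's range is limited). The gripper opens to 85 mm and grips with 20 to 120 N. Pads are 22 mm wide; open, the fingers measure 114 mm over their backs; the gripper's body (76 mm by 85 mm) begins 54 mm behind the grasp point. The pads swing forward as they close: fully open they stand 13 mm farther back than shut.
Start: joints at [1.014, 0.313, 0.046, 1.304, 0, 1.431], TCP at [0.233, 0.526, 0.405] pointing down, gripper open.
Joint ranges: [-2.76, 2.76], [-0.86, 1.69], [-1.03, 1.26], [-2.2, 2.34], [-1.47, 1.5], [-3.14, 3.14]. Speed limits (rad/s): [2.57, 2.57, 3.14, 3.14, 3.14, 3.14].

INTERFACE

Orientations are given as a unit quaternion [w, x, y, z].
In Python, from rig import arm gives the robot as it stands.
- The arm moves only by the shell command python3 -m handwheel 'ROWS' [OPENING] [FORCE]. ROWS is a JSON object of lists of equal length, an entry for each row: "dp": the shift along the tool's x, y, z in mm, a list of three; "yaw": the turn about the tool's z in rad. In form: {"dp": [[x, y, z], ...], "yaw": [yaw, ...]}. A call has 1 to 10 rows; each row shifts and turns the commanded pose from where the row before left it, along the tool's axes as they then stand; what a row does not reach is not made up. A row lasts 1/8 s, in which the tool goes at most 62.5 mm and 10.7 degrees, less where a joint would pass 70% of its speed; a pose out of reach is approached as far as the arm can. A call with a gripper value outside its range is refused whole. OPENING is the opening, from 0 (shut) to 1 (fully open), set as the call begins (- or left out, the last holds). The fingers move at their own pace and stop on an object; FORCE is the grip in N (left out, the last holds). Time passes only in rows, so rows that do not move let the fingers close. It gives the time, the measured TCP pose, the force, the opening and the grip force at its end, in the units of the state.
- arm.sense(): the state, without advancing time (a new reading comes with each control period).
- arm.snapshot(name): name is "side" or "top"; returns a dict with "frame" (480x640x3 uint8, red, green, blue), "camera_matrix" (3x3 intrinsics, pixels), "T" (4x4, takes a point from camera to world coordinates). Camera axes: x right, y down, z forward; pixel columns grow to the right and rows downward; lengths in m; the calibration is good to about 2 mm. A picture is of the moment at which its call begins. There is no depth.
- arm.close_job(): hands the job in; it is judged then, once.
The state is a dict: "time_s": time; "joint_positions": joint angles; "dq": joint speeds; "effort": joint torques, N m; "eef_pos": TCP position; "tool_rot": TCP orientation; "wrist_force": force on the tool from outside, world axes, zero at the start; "wrist_torque": the same for the moment, N m; "opening": finger opening in m; "gripper_force": force on a finger pad.
Only numpy, scipy, OpenCV 4.12 (cv2) and the standard library are available. Lean on these libraries where they do the work, as an engineer would, in place of code of your own. Each camera call takes 0.05 s, during which the arm holds its last target. There are 200 camera calls.

TASK

End of shift at the checkout: put the card terminal on charge. Lift the keypad shield off the terminal and set it on the rubber mat, wings up, then free the terminal from its sloping stand (slide it up against the sprung jaw until it clears the hook below, swing its lower end out, draw it down out of the jaw) and lay it (do not drop it) fully home in the empty charging dock, face up with its head at the contacts. Leave the other terminal and the things lying about on the counter as they are.

Things in the scene. Friction and masses are not known exactly. Their poses are not given: they have to be found in the camera images.
- shield_wings (a point): Grey plastic privacy shield over the terminal's keypad, 70 x 72 x 48 mm, 70 g. This point is midway between its two upright side wings, 34 mm above the collar's rim; z up out of the collar, x towards the terminal's head, y across. Wings: 56 mm over their outer faces, 3.5 mm thick, 70 mm long, from 12 to 48 mm above the rim, leaving free room outside them.
- shield_rim (a point): Middle of that shield's rim (its underside), same axes. The collar straddles the terminal's lower half: 72 mm over its skirts, which hang 9 mm down the terminal's sides with 1.3 mm play. Nothing clips it: it lifts off square to the terminal's face. Below the wings, rails lie on the face (tops 12.5 mm above the rim, out to the 72 mm).
- terminal_mid (a point): Black card terminal held in the stand, 132 x 64 x 22 mm, about 210 g: its centre. x along its length towards the head (screen end), y across, z out of its face. In the stand it slopes at 40 degrees, head high and away from the robot, face towards the robot. Its sides are open at mid length and the plate behind is only 44 mm wide, so fingers may reach 25 mm past the sides there.
- terminal_head (a point): Middle of the head end of that terminal (66 mm along its x axis from its centre), where its charging contacts are.
- stand_cradle (a point): Fixed point of the pole stand: where the terminal's centre lies in place; z up, x level, away from the open side. Below the lower end is a fixed hook, 60 mm wide: its lip, 5 mm thick, overlaps the face by 5 mm, 1.5 mm off it. Cheeks 1.5 mm outside the lower corners reach 15 mm up the length, 10 mm up the thickness. Pressed on the plate, the terminal drags; ease it off while sliding.
- jaw (a joint): Sprung upper jaw of the stand, over the terminal's head: 0 at rest (0.5 mm off it), 0.017 m when pushed up the slope to its stop; 3 N to start, 8 N at the stop. Its lip overlaps the face by 3.5 mm, 1.5 mm off it. To free the terminal: slide it up (its own x) 7 to 9 mm, clear of the lower hook; swing its lower end 35 to 40 mm out about its head (17 degrees); draw it 20 to 26 mm down out of the jaw.
- dock_floor (a point): Empty charging dock, a low black tray fixed to the counter: centre of its pocket's floor, 16 mm above the counter. z up, x towards the end with the contacts. Pocket 135.5 x 67.5 mm, walls 7 mm high with a flared lead-in 4 mm higher; side walls only at the corners (beyond 41 mm from the middle); between them it is waisted to 48 mm, so fingers may reach down beside the terminal.
- terminal_b_mid (a point): A second, equal card terminal, already lying in another equal dock: its centre. Not to be moved.
- mat_top (a point): Black rubber counter mat, 150 mm (x) by 126 mm (y), 3 mm thick, fixed flat on the counter: centre of its top, z up.
- can: Bystander: food can, 74 mm across, 110 mm high, on the counter; origin at the centre of its underside.
- jar: Bystander: glass jar, 68 mm across, 95 mm high, on the counter; origin at the centre of its underside.
- calculator: Bystander: grey pocket calculator, 120 x 80 x 14 mm, on the counter; origin at the centre of its underside.
- stapler: Bystander: stapler, 130 x 34 x 45 mm, on the counter; origin at the centre of its underside.
- marker: Bystander: marker pen, 125 x 14 x 14 mm, on the counter; origin at the centre of its underside.
Mind the look-alikes: they are no part of the job. What is shaped like the part that bears terminal_mid but orange is not meant.

How it is judged:
On the way, in this order (a step that is already met when the one before it is completed fails the run):
1. the shield stands on the mat, wings up, let go, while the terminal is still in its stand (x of shield_wings in the frame of mat_top between -0.055 and 0.055 m and y of shield_wings in the frame of mat_top between -0.045 and 0.045 m and z of shield_wings in the frame of mat_top between 0.029 and 0.039 m and angle between shield_wings's own z axis and vertical below 0.12 rad and contact force between shield and the fingers below 0.1 N and distance between terminal_mid and stand_cradle below 0.02 m), for 0.2 s.
2. the terminal is clear of the stand (distance between terminal_mid and stand_cradle above 0.06 m), for 0.1 s.
3. the terminal is brought down into the dock while still held (horizontal distance between terminal_mid and dock_floor below 0.012 m and z of terminal_mid in the frame of dock_floor below 0.02 m and angle between terminal_mid's own z axis and vertical below 0.2 rad and contact force between terminal and the fingers above 0.5 N), for 0.05 s.
At the end, for the whole second after the job is handed in: Terminal in the empty dock, face up (level to 0.06 rad), centre within 4 mm of the pocket's middle each way and 3 mm of its resting height, head at the contacts; shield wings up (0.12 rad) on the mat, within 55 mm along and 45 mm across of its centre; both released and at rest (x of terminal_mid in the frame of dock_floor between -0.004 and 0.004 m and y of terminal_mid in the frame of dock_floor between -0.004 and 0.004 m and z of terminal_mid in the frame of dock_floor between 0.008 and 0.014 m and angle between terminal_mid's own z axis and vertical below 0.06 rad and x of terminal_head in the frame of dock_floor above 0.05 m and x of shield_wings in the frame of mat_top between -0.055 and 0.055 m and y of shield_wings in the frame of mat_top between -0.045 and 0.045 m and z of shield_wings in the frame of mat_top between 0.029 and 0.039 m and angle between shield_wings's own z axis and vertical below 0.12 rad and contact force between each of terminal, shield and the fingers below 0.1 N and linear speed of each of terminal, shield below 0.02 m/s and angular speed of each of terminal, shield below 0.2 rad/s); the robot touches nothing.
It fails at once if the other terminal is moved more than 10 mm (distance of terminal_b_mid from where it was at the start of the episode above 0.01 m).
It fails at once if a bystander is moved more than 20 mm (distance of any of can, jar, calculator, stapler, marker from where it was at the start of the episode above 0.02 m).
It also fails if it takes over 58 s, if anything falls off the work surface, if the arm or the gripper's body presses on something with over 40 N, if the wrist force passes 120 N, or if a joint passes its speed limit or range.

## Working session

There is one attempt and no reset: what is moved stays moved. The work goes in short steps, Python scripts to look and compute and a shell command to move; the robot and the scene stay as the last step left them, time stands still between calls to the robot, and variables do not carry over. Pictures are saved under pics/ and viewed, at most 10 in all, crops included, and the job is handed in when it is done.

```bash
ls; mkdir -p pics; python3 - <<'E'
from rig import arm
import cv2,numpy as np
for n in("side","top"):
    s=arm.snapshot(n); cv2.imwrite(f"pics/{n}0.png",s["frame"][:,:,::-1]); print(n,np.round(s["camera_matrix"],1).tolist(),np.round(s["T"],3).tolist())
st=arm.sense(); print(st, arm.tip_extent)
E
```

```text
pics
side [[585.1, 0.0, 316.4], [0.0, 585.1, 249.2], [0.0, 0.0, 1.0]] [[0.985, -0.131, 0.115, 0.316], [-0.174, -0.725, 0.666, -0.965], [-0.004, -0.676, -0.737, 1.19], [0.0, 0.0, 0.0, 1.0]]
top [[563.2, 0.0, 320.0], [0.0, 563.2, 241.3], [0.0, 0.0, 1.0]] [[0.017, -0.991, 0.132, 0.324], [-1.0, -0.017, -0.002, -0.042], [0.004, -0.132, -0.991, 1.363], [0.0, 0.0, 0.0, 1.0]]
{'time_s': 0.1, 'joint_positions': array([ 1.01438355e+00,  3.13944528e-01,  4.50838325e-02,  1.30364226e+00,
       -1.98463698e-05,  1.43117375e+00]), 'dq': array([ 2.78309229e-03, -3.22043146e-03,  2.31746670e-03, -3.74385610e-05,
        1.47701896e-03, -6.93281044e-04]), 'effort': array([ 2.69555196e-03, -4.81726670e+01,  2.99243206e+01,  1.27910802e-02,
       -1.13283925e-04, -9.11621242e-06]), 'eef_pos': array([0.23270008, 0.52560707, 0.4038833 ]), 'tool_rot': array([-2.81682348e-04,  2.06889909e-01,  9.78363857e-01, -8.05544436e-04]), 'wrist_force': array([0.52449036, 0.62337974, 0.09826973]), 'wrist_torque': array([-0.03954827,  0.00370561,  0.01866829]), 'gripper_force': 0.0, 'opening': 0.08535726295257687} 0.1734
```

View pics/side0.png

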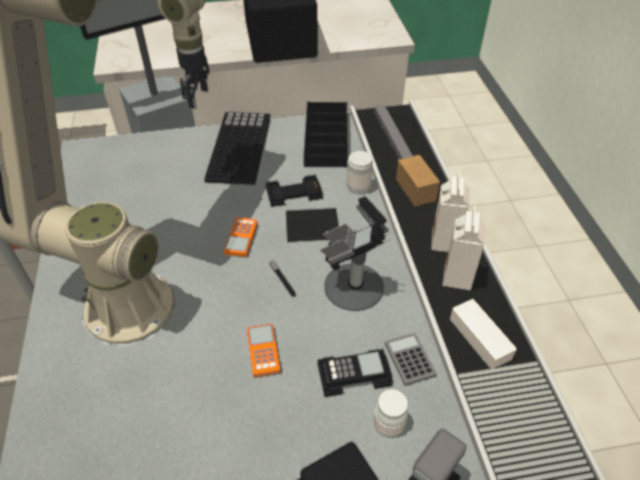

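View pics/top0.png

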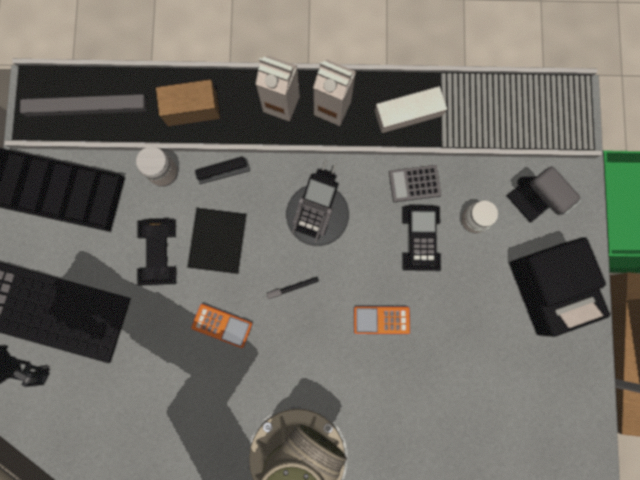

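Top view: the stand with terminal and grey shield is at (316,205), the mat at (217,240), the empty dock at (156,250) and terminal B in its dock at (421,237). The orange look-alikes lie at (222,324) and (382,320). Only the black one on the stand wears the shield, so that is the terminal meant. I'll enlarge to confirm and to find the contact end of the dock.

```bash
python3 - <<'E'
import cv2,numpy as np
t=cv2.imread("pics/top0.png");s=cv2.imread("pics/side0.png")
f=lambda im,x,y,w,h:cv2.resize(im[y:y+h,x:x+w],(400,300),interpolation=cv2.INTER_CUBIC)
g=lambda a:np.clip(a.astype(float)*1.6,0,255).astype(np.uint8)
o=np.vstack([np.hstack([f(t,278,155,80,60+0),f(t,115,205,120,90)]),np.hstack([f(s,310,190,100,75),f(s,255,165,100,75)])])
cv2.imwrite("pics/c1.png",g(o))
E
```

```text
(no output)
```

View pics/c1.png

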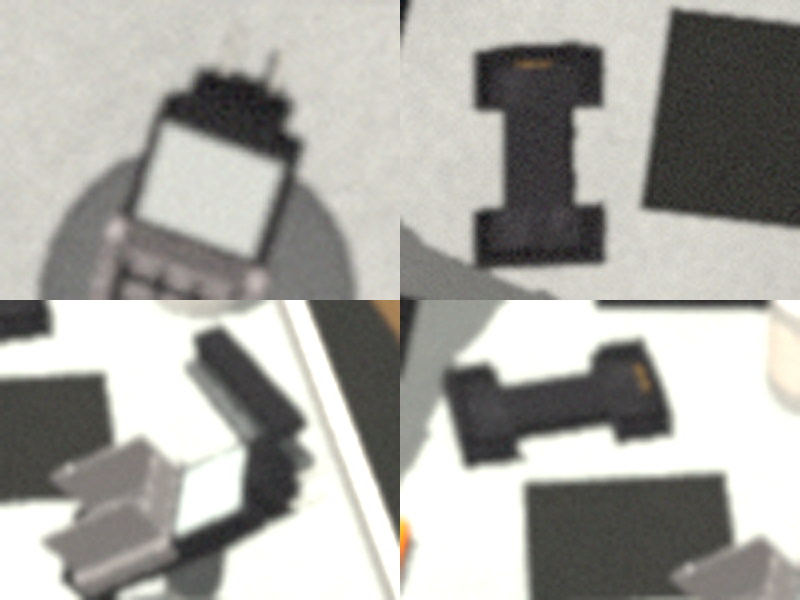

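The crop shows the black terminal on the stand with its screen upslope and the two grey wings over its keypad. The dock's orange contacts are at its far (+x) end. Next I measure.

```bash
cat > h.py <<'E'
import cv2,numpy as np
from rig import arm
def load(n,name=None):
    s=arm.snapshot(n); 
    if name: cv2.imwrite(name,s["frame"][:,:,::-1])
    return s["frame"],s["camera_matrix"],s["T"]
def ray(p,K,T):
    d=T[:3,:3]@np.linalg.inv(K)@np.array([p[0],p[1],1.]); return T[:3,3],d/np.linalg.norm(d)
def onz(p,K,T,z):
    o,d=ray(p,K,T); return o+d*(z-o[2])/d[2]
def tri(p,A,q,B):
    o,d=ray(p,*A);e,f=ray(q,*B)
    s,t=np.linalg.lstsq(np.c_[d,-f],e-o,rcond=None)[0]
    a,b=o+s*d,e+t*f; return (a+b)/2,np.linalg.norm(a-b)
def quads(im,box,lo,hi,n=4,k=6):
    x,y,w,h=box
    c=cv2.resize(im[y:y+h,x:x+w],None,fx=k,fy=k,interpolation=cv2.INTER_CUBIC)
    m=cv2.inRange(c,np.array(lo),np.array(hi))
    cs=cv2.findContours(m,cv2.RETR_EXTERNAL,cv2.CHAIN_APPROX_NONE)[0]
    c=max(cs,key=cv2.contourArea); hull=cv2.convexHull(c)
    for e in np.arange(1,60,.5):
        a=cv2.approxPolyDP(hull,e,True)
        if len(a)<=n: break
    f=lambda v:(v.reshape(-1,2)+.5)/k-.5+[x,y]
    (cx,cy),wh,an=cv2.minAreaRect(c)
    return f(a),f(np.array([cx,cy])),np.array(wh)/k,an,cv2.contourArea(c)/k/k
E
python3 - <<'E'
from h import *
np.set_printoptions(precision=3,suppress=True)
t,Kt,Tt=load("top");s,Ks,Ts=load("side")
A=(Kt,Tt);B=(Ks,Ts)
W=([150,150,150],[255]*3);D=([0]*3,[70]*3)
mq=quads(t,(183,200,70,80),*D); print("mat",[onz(p,*A,.003) for p in mq[0]],onz(mq[1],*A,.003)); 
dq=quads(t,(128,208,55,85),*D); print("dock",[onz(p,*A,.025) for p in dq[0]],onz(dq[1],*A,.025),dq[2:])
db=quads(t,(395,195,52,85),*D); print("dockB",[onz(p,*A,.025) for p in db[0]],onz(db[1],*A,.025))
sb=quads(t,(405,205,35,32),*W); print("scrB",[onz(p,*A,.038) for p in sb[0]],onz(sb[1],*A,.038)[0])
q1=quads(t,(300,168,40,45),*W);q2=quads(s,(350,225,40,40),*W)
print("scr top",q1[0],"side",q2[0],q1[4],q2[4])
E
```

```text
Traceback (most recent call last):
  File "h.py", line 10, in onz
    o,d=ray(p,K,T); return o+d*(z-o[2])/d[2]
        ~~~^^^^^^^
  File "h.py", line 8, in ray
    d=T[:3,:3]@np.linalg.inv(K)@np.array([p[0],p[1],1.]); return T[:3,3],d/np.linalg.norm(d)
                                               ~^^^
IndexError: index 1 is out of bounds for axis 0 with size 1
```

```bash
sed -i 's/return f(a),f(np.array(\[cx,cy\])),/return f(a),f(np.array([cx,cy]))[0],/' h.py
cat > m.py <<'E'
from h import *
np.set_printoptions(precision=3,suppress=True)
t,Kt,Tt=load("top");s,Ks,Ts=load("side")
A=(Kt,Tt);B=(Ks,Ts)
W=([150,150,150],[255]*3);D=([0]*3,[70]*3)
mq=quads(t,(183,200,70,80),*D); print("mat",np.array([onz(p,*A,.003) for p in mq[0]]),onz(mq[1],*A,.003)); 
dq=quads(t,(128,208,55,85),*D); print("dock",np.array([onz(p,*A,.025) for p in dq[0]]),onz(dq[1],*A,.025),dq[2:])
db=quads(t,(395,195,52,85),*D); print("dockB",np.array([onz(p,*A,.025) for p in db[0]]),onz(db[1],*A,.025))
sb=quads(t,(405,205,35,32),*W); print("scrB",np.array([onz(p,*A,.038) for p in sb[0]]),onz(sb[1],*A,.038)[0])
q1=quads(t,(300,168,40,45),*W);q2=quads(s,(350,225,40,40),*W)
print("scr top",q1[0],"side",q2[0],q1[4],q2[4])
E
python3 m.py
```

```text
mat [[0.583 0.258 0.003]
 [0.57  0.139 0.003]
 [0.425 0.154 0.003]
 [0.439 0.274 0.003]] [0.504 0.207 0.003]
dock [[0.549 0.306 0.025]
 [0.397 0.296 0.025]
 [0.389 0.388 0.025]
 [0.543 0.395 0.025]] [0.47  0.347 0.025] (array([67.979, 39.683]), 89.18734741210938, 1971.4027777777776)
dockB [[ 0.591 -0.243  0.025]
 [ 0.592 -0.331  0.025]
 [ 0.438 -0.33   0.025]
 [ 0.439 -0.243  0.025]] [ 0.516 -0.287  0.025]Traceback (most recent call last):
  File "m.py", line 9, in <module>
    sb=quads(t,(405,205,35,32),*W); print("scrB",np.array([onz(p,*A,.038) for p in sb[0]]),onz(sb[1],*A,.038)[0])
  File "h.py", line 20, in quads
    c=max(cs,key=cv2.contourArea); hull=cv2.convexHull(c)
ValueError: max() iterable argument is empty
```

```bash
sed -i 's/W=(\[150,150,150\]/W=([105,105,105]/; s/^q1=.*/print(t[222,424],t[190,320],s[250,371],s[250,345],t[222,312])\nq1=quads(t,(300,168,40,45),[105,110,105],[255]*3);q2=quads(s,(350,225,40,40),[130,130,130],[255]*3)/; /^mq/d;/^db/d;' m.py; python3 m.py
```

```text
dock [[0.55  0.306 0.025]
 [0.397 0.296 0.025]
 [0.39  0.389 0.025]
 [0.544 0.395 0.025]] [0.47  0.347 0.025] (array([68.132, 40.04 ]), 89.157470703125, 1970.8194444444443)
scrB [[ 0.574 -0.264  0.038]
 [ 0.576 -0.316  0.038]
 [ 0.532 -0.316  0.038]
 [ 0.53  -0.265  0.038]] 0.5531013194045803
[149 151 147] [138 139 133] [133 134 127] [89 87 84] [88 83 82]
scr top [[310.583 180.25 ]
 [333.083 188.083]
 [327.417 205.25 ]
 [306.083 197.75 ]] side [[389.417 224.583]
 [389.417 264.417]
 [364.25  264.417]
 [366.75  253.083]] 450.7916666666667 480.0
```

```bash
cat > m2.py <<'E'
from h import *
np.set_printoptions(precision=3,suppress=True)
t,Kt,Tt=load("top");s,Ks,Ts=load("side")
A=(Kt,Tt);B=(Ks,Ts)
P=[(310.6,180.3),(333.1,188.1),(327.4,205.2),(306.1,197.8)]
Q=[(371.5,226.3),(370,242),(353.3,249.3),(355.5,230.5)]
R=[tri(p,A,q,B) for p,q in zip(P,Q)]
for r in R: print(r)
X=np.array([r[0] for r in R]);c=X.mean(0)
x=X[0]+X[1]-X[2]-X[3];y=X[0]+X[3]-X[1]-X[2];print(np.linalg.norm(x)/2,np.linalg.norm(y)/2)
x/=np.linalg.norm(x);y/=np.linalg.norm(y);z=np.cross(x,y)
print(c,x,y,z)
yaw=np.arctan2(x[1],x[0]);print("yaw deg",np.degrees(yaw),np.degrees(np.arctan2(-y[0],y[1])),"slope",np.degrees(np.arcsin(x[2])))
# constrained axes from y
yaw=np.arctan2(-y[0],y[1])
a=np.radians(40);h=np.array([np.cos(yaw),np.sin(yaw),0]);u=np.array([0,0,1.])
x=h*np.cos(a)+u*np.sin(a);z=-h*np.sin(a)+u*np.cos(a)
print("mid",c-.038*x-.011*z,"head",c+.028*x-.011*z)
# disk base
for n,(im,M,bx) in {"top":(t,A,(283,180,70,66)),"side":(s,B,(318,258,72,54))}.items():
    pass
E
python3 m2.py
```

```text
(array([ 0.61 , -0.023,  0.202]), np.float64(0.003989391791822687))
(array([ 0.595, -0.07 ,  0.2  ]), np.float64(0.004513796445036184))
(array([ 0.561, -0.059,  0.17 ]), np.float64(0.0003079972804869142))
(array([ 0.575, -0.013,  0.185]), np.float64(0.002204200728289497))
0.0426950858324715 0.049653240307094414
[ 0.585 -0.041  0.189] [ 0.804 -0.239  0.545] [0.292 0.943 0.162] [-0.552  0.029  0.827]
yaw deg -16.558934147452423 -17.213706138749195 slope 33.009336357672815
mid [ 0.564 -0.035  0.156] head [ 0.613 -0.05   0.199]
```

```bash
cat >> m2.py <<'E'
mid=c-.038*x-.011*z; y=np.cross(z,x)
def onpl(p,M,hh):
    o,d=ray(p,*M); n=mid+z*(.011+hh); q=o+d*((n-o)@z)/(d@z); q=q-mid; return np.array([q@x,q@y,q@z])*1000
print("rail head end",onpl((300,200),A,.0035),onpl((331,209),A,.0035))
for p in [(320.5,250.5),(322.5,233.75),(345,224.25),(340,239)]: print("wing top",onpl(p,B,.039))
for L in (-20,-25):
  w=mid+x*L/1000+z*(.011+.025); print("wings pt",w)
st=arm.sense();print(st["eef_pos"],st["tool_rot"])
E
python3 m2.py | tail -9
python3 - <<'E'
import sys; sys.path.insert(0,'.')
import cv2
t=cv2.imread("pics/top0.png")
cv2.imwrite("pics/c2.png",cv2.convertScaleAbs(cv2.resize(t[165:255,265:365+20],(800,600),interpolation=cv2.INTER_CUBIC),alpha=1.5))
E
```

```text
mid [ 0.564 -0.035  0.156] head [ 0.613 -0.05   0.199]
rail head end [ 7.646 35.435 14.5  ] [ 10.044 -34.141  14.5  ]
wing top [-53.791 -28.129  50.   ]
wing top [-56.42   29.216  50.   ]
wing top [14.679 23.002 50.   ]
wing top [  4.911 -20.659  50.   ]
wings pt [ 0.528 -0.023  0.171]
wings pt [ 0.524 -0.022  0.168]
[0.233 0.526 0.405] [0.    0.207 0.978 0.   ]
```

View pics/c2.png

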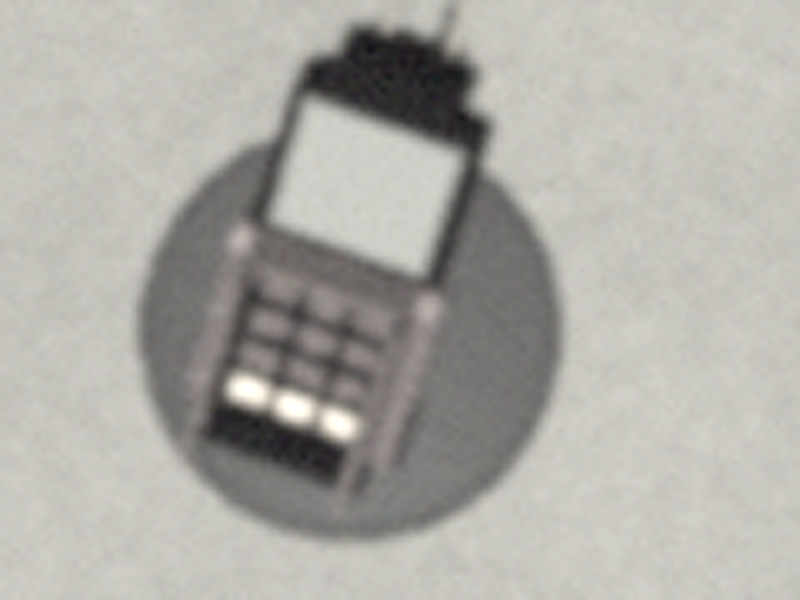

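Screen, rails and wing tops agree: yaw is -17°, terminal mid about (0.564, -0.035, 0.156), and the wings point about (0.525, -0.022, 0.168). I turn the tool y axis across the terminal and fly over it.

```bash
python3 -m handwheel '{"dp": [[0,0,0]], "yaw": [-0.12]}' 1 40; python3 -m handwheel '{"dp": [[-44,-44,0],[-44,-44,0],[-44,-44,0],[-44,-44,0],[-44,-44,0],[-44,-44,0],[-44,-44,0],[-44,-44,0],[-44,-44,0],[-43,-43,0]], "yaw": [0,0,0,0,0,0,0,0,0,0]}'; python3 -m handwheel '{"dp": [[0,0,0],[0,0,0]], "yaw": [0,0]}'
```

```text
time_s: 0.72
eef_pos: [0.2328, 0.5258, 0.4048]
tool_rot: [0.0, 0.146, 0.989, 0.0]
wrist_force: [-0.3, -0.2, -0.9]
opening: 0.0854
gripper_force: 0.0
time_s: 1.98
eef_pos: [0.5249, -0.0245, 0.405]
tool_rot: [0.0, 0.148, 0.989, 0.0]
wrist_force: [1.8, 0.2, 0.2]
opening: 0.0854
gripper_force: 0.0
time_s: 2.22
eef_pos: [0.524, -0.0225, 0.4044]
tool_rot: [-0.001, 0.148, 0.989, 0.0]
wrist_force: [-0.1, -0.3, -0.4]
opening: 0.0852
gripper_force: 0.0
```

```bash
python3 -m handwheel '{"dp": [[0,0,20],[0,0,20],[0,0,20],[0,0,8],[0,0,4],[0,0,0]], "yaw": [0,0,0,0,0,0]}'; python3 - <<'E'
from h import *
s,_,_=load("side");t,_,_=load("top")
f=lambda im,x,y,w,h:cv2.resize(im[y:y+h,x:x+w,::-1],(400,450),interpolation=cv2.INTER_CUBIC)
cv2.imwrite("pics/c3.png",cv2.convertScaleAbs(np.hstack([f(s,300,170,107,120),f(t,265,150,107,120)]),alpha=1.5))
E
```

```text
time_s: 2.98
eef_pos: [0.5242, -0.022, 0.3331]
tool_rot: [0.0, 0.147, 0.989, 0.0]
wrist_force: [0.2, 0.7, 0.6]
opening: 0.0852
gripper_force: 0.0
```

View pics/c3.png

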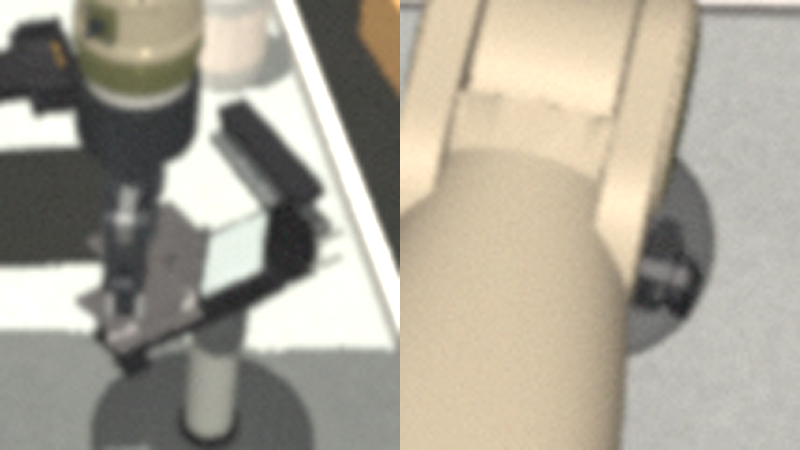

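The finger stands outside the near wing, pad around (125,290) in the crop, clear of the rail. I lower 4 mm more and close.

```bash
python3 -m handwheel '{"dp": [[-3,0,4],[0,0,0],[0,0,0],[0,0,0],[0,0,0],[0,0,0]], "yaw": [0,0,0,0,0,0]}' 0.5 30;
```

```text
time_s: 3.82
eef_pos: [0.5273, -0.0233, 0.3289]
tool_rot: [0.0, 0.148, 0.989, 0.0]
wrist_force: [3.2, 1.4, 0.9]
opening: 0.0561
gripper_force: 32.0
```

```bash
python3 -m handwheel '{"dp": [[1.6,0,-1.9],[3.2,0,-3.8],[3.2,0,-3.8],[3.2,0,-3.8],[5,0,-6],[6.5,0,-7.7],[6.5,0,-7.7],[6.5,0,-7.7],[6.5,0,-7.7],[0,0,0]], "yaw": [0,0,0,0,0,0,0,0,0,0]}'; python3 - <<'E'
from h import *
s,_,_=load("side")
cv2.imwrite("pics/c4.png",cv2.convertScaleAbs(cv2.resize(s[150:300,250:450,::-1],(800,600),interpolation=cv2.INTER_CUBIC),alpha=1.5))
E
```

```text
time_s: 5.08
eef_pos: [0.4865, -0.0108, 0.3797]
tool_rot: [0.001, 0.148, 0.989, 0.0]
wrist_force: [0.9, 0.1, -0.7]
opening: 0.0563
gripper_force: 31.7
```

View pics/c4.png

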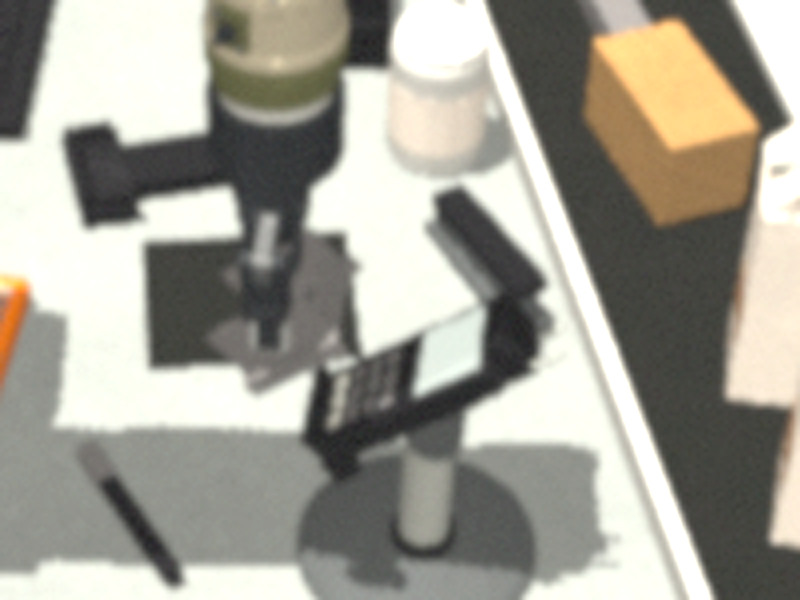

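The shield is off, still tilted, and the terminal remains seated. I carry the shield over the mat.

```bash
python3 -m handwheel '{"dp": [[10,27,0],[13,36,0],[14,40,5],[14,40,20],[14,36,25],[12,34,25],[0,0,25],[0,0,20],[0,0,20],[0,0,12]], "yaw": [0,0,0,0,0,0,0,0,0,0]}';python3 -m handwheel '{"dp": [[0,0,6],[0,0,3],[0,0,0]], "yaw": [0,0,0]}'
```

```text
time_s: 6.38
eef_pos: [0.4751, 0.2152, 0.2254]
tool_rot: [-0.001, 0.148, 0.989, -0.0]
wrist_force: [0.2, 0.4, -0.2]
opening: 0.0559
gripper_force: 31.8
time_s: 6.75
eef_pos: [0.4756, 0.2153, 0.2181]
tool_rot: [0.0, 0.148, 0.989, 0.0]
wrist_force: [-0.7, -0.0, -0.2]
opening: 0.056
gripper_force: 31.8
```

```bash
python3 -m handwheel '{"dp": [[0,0,3],[0,0,0]], "yaw": [0,0]}' 0.5 20;python3 -m handwheel '{"dp": [[0,0,3],[0,0,0]], "yaw": [0,0]}'
```

```text
time_s: 7.0
eef_pos: [0.4754, 0.2153, 0.2149]
tool_rot: [0.0, 0.148, 0.989, 0.0]
wrist_force: [0.4, -0.9, -0.7]
opening: 0.0559
gripper_force: 31.8
time_s: 7.25
eef_pos: [0.4753, 0.2152, 0.2116]
tool_rot: [-0.0, 0.148, 0.989, -0.0]
wrist_force: [-0.2, -0.3, -0.3]
opening: 0.0558
gripper_force: 31.8
```

```bash
python3 -m handwheel '{"dp": [[0,0,2],[0,0,2]], "yaw": [0,0]}' 0.4 20;python3 -m handwheel '{"dp": [[0,0,2],[0,0,1]], "yaw": [0,0]}'
```

```text
time_s: 7.5
eef_pos: [0.476, 0.2155, 0.2093]
tool_rot: [0.001, 0.148, 0.989, 0.001]
wrist_force: [-2.6, -0.9, 15.7]
opening: 0.0558
gripper_force: 27.1
time_s: 7.75
eef_pos: [0.4774, 0.2154, 0.2078]
tool_rot: [0.003, 0.148, 0.989, 0.001]
wrist_force: [-0.8, -3.3, 19.3]
opening: 0.0559
gripper_force: 18.4
```

```bash
python3 -m handwheel '{"dp": [[-4.5,0,0],[-4.5,0,0],[0,0,0]], "yaw": [0,0,0]}';python3 -m handwheel '{"dp": [[-4.5,0,1],[-4.5,0,1],[-4,0,2],[-4,0,2],[0,0,0]], "yaw": [0,0,0,0,0]}'
```

```text
time_s: 8.12
eef_pos: [0.4847, 0.2129, 0.2059]
tool_rot: [0.001, 0.148, 0.989, 0.001]
wrist_force: [-0.6, 0.2, 7.2]
opening: 0.0553
gripper_force: 20.6
time_s: 8.75
eef_pos: [0.5007, 0.2075, 0.1986]
tool_rot: [0.0, 0.148, 0.989, 0.0]
wrist_force: [-0.3, 1.8, 2.7]
opening: 0.0556
gripper_force: 20.7
```

```bash
python3 - <<'E'
from h import *
s,_,_=load("side")
cv2.imwrite("pics/c5.png",cv2.convertScaleAbs(cv2.resize(s[150:270,245:405,::-1],(800,600),interpolation=cv2.INTER_CUBIC),alpha=1.6))
E
```

```text
(no output)
```

View pics/c5.png

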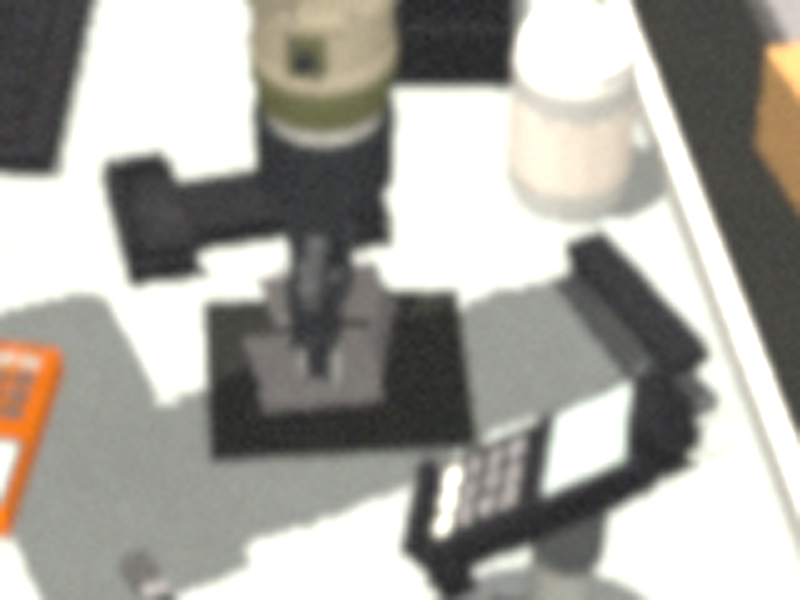

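The shield's lower edge (262,415)-(385,403) now runs nearly parallel to the mat, so it is flat within a few degrees. I release and lift, then check.

```bash
python3 -m handwheel '{"dp": [[-2,0,1],[0,0,1],[0,0,0]], "yaw": [0,0,0]}'; python3 -m handwheel '{"dp": [[0,0,0],[0,0,0],[0,0,0],[0,0,-5],[0,0,-25],[0,0,-40],[0,0,-50],[0,0,-50]], "yaw": [0,0,0,0,0,0,0,0]}' 1
```

```text
time_s: 9.18
eef_pos: [0.5025, 0.207, 0.1971]
tool_rot: [0.001, 0.148, 0.989, -0.0]
wrist_force: [-0.5, 0.9, 5.4]
opening: 0.0556
gripper_force: 21.2
time_s: 10.18
eef_pos: [0.5019, 0.207, 0.3686]
tool_rot: [0.0, 0.148, 0.989, 0.0]
wrist_force: [1.9, 1.8, -0.7]
opening: 0.0855
gripper_force: 0.0
```

```bash
python3 -m handwheel '{"dp": [[-15,-27,-10],[-25,-44,-10],[-25,-44,0],[-25,-44,0],[-20,-34,0],[-10.5,-20,0],[0,0,0]], "yaw": [0,0,0,0,0,0,0]}'; python3 - <<'E'
from h import *
s,Ks,Ts=load("side");t,_,_=load("top")
f=lambda im,x,y,w,h:cv2.resize(im[y:y+h,x:x+w,::-1],(400,450),interpolation=cv2.INTER_CUBIC)
cv2.imwrite("pics/c6.png",cv2.convertScaleAbs(np.hstack([f(s,265,165,133,150),f(t,190,170,133,150)]),alpha=1.6))
E
```

```text
time_s: 11.05
eef_pos: [0.5553, -0.0334, 0.3869]
tool_rot: [0.0, 0.149, 0.989, -0.0]
wrist_force: [0.1, 0.4, 0.1]
opening: 0.0858
gripper_force: 0.0
```

View pics/c6.png

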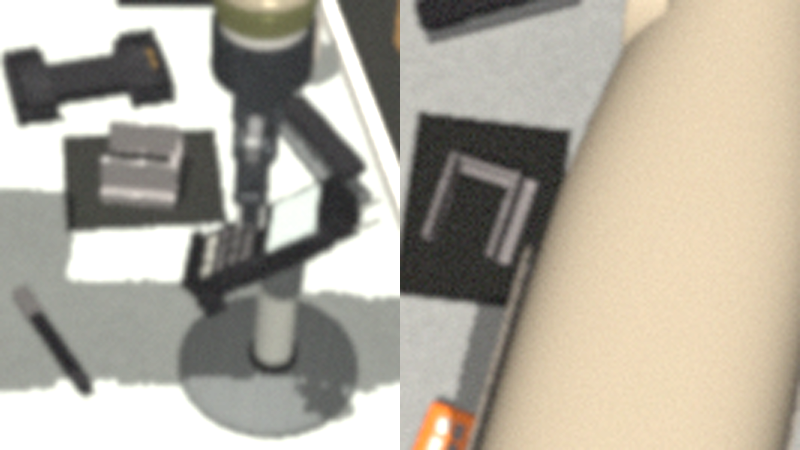

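The shield stands flat on the mat, wings up, at (140,165) in the left crop and (480,205) in the right one. Both terminals' surroundings are undisturbed. I descend onto the terminal.

```bash
python3 -m handwheel '{"dp": [[0,0,20],[0,0,20],[0,0,20],[0,0,10],[0,0,8],[0,0,0]], "yaw": [0,0,0,0,0,0]}';python3 -m handwheel '{"dp": [[0,0,0],[0,0,0],[0,0,0],[0,0,0]], "yaw": [0,0,0,0]}' 0.5 40
```

```text
time_s: 11.9
eef_pos: [0.555, -0.0315, 0.3087]
tool_rot: [-0.0, 0.148, 0.989, 0.0]
wrist_force: [-0.1, 0.2, -0.1]
opening: 0.0852
gripper_force: 0.0
time_s: 12.4
eef_pos: [0.5554, -0.0319, 0.3099]
tool_rot: [0.001, 0.148, 0.989, 0.0]
wrist_force: [-1.1, 1.4, 4.9]
opening: 0.0633
gripper_force: 44.5
```

```bash
python3 -m handwheel '{"dp": [[0.5,0,-0.6],[-1.5,0,-1.3],[-1.5,0,-1.3],[0,0,0]], "yaw": [0,0,0,0]}';python3 -m handwheel '{"dp": [[-1.5,0,-1.3],[-1.5,0,-1.3],[0,0,0]], "yaw": [0,0,0]}'
```

```text
time_s: 12.9
eef_pos: [0.5567, -0.0324, 0.3109]
tool_rot: [-0.002, 0.148, 0.989, 0.0]
wrist_force: [-3.1, 1.5, -4.5]
opening: 0.0635
gripper_force: 44.5
time_s: 13.28
eef_pos: [0.5601, -0.0336, 0.3142]
tool_rot: [-0.001, 0.148, 0.989, -0.0]
wrist_force: [-3.9, 0.1, -5.8]
opening: 0.0635
gripper_force: 44.9
```

```bash
python3 -m handwheel '{"dp": [[-1.1,0,-1],[0,0,0]], "yaw": [0,0]}';python3 -m handwheel '{"dp": [[2.1,0,-3.2],[2.1,0,-3.2],[0,0,0]], "yaw": [0,0,0]}'
```

```text
time_s: 13.52
eef_pos: [0.5613, -0.0339, 0.3154]
tool_rot: [-0.0, 0.148, 0.989, -0.0]
wrist_force: [-4.3, -1.4, -6.2]
opening: 0.0631
gripper_force: 45.1
time_s: 13.9
eef_pos: [0.5573, -0.0329, 0.3221]
tool_rot: [0.0, 0.148, 0.989, -0.0]
wrist_force: [-2.6, -4.3, -9.4]
opening: 0.0633
gripper_force: 46.7
```

```bash
python3 -m handwheel '{"dp": [[1.8,0,-3.4],[1.8,0,-3.4],[0,0,0]], "yaw": [0,0,0]}';python3 -m handwheel '{"dp": [[1.2,0,-3],[1.2,0,-3],[0,0,0]], "yaw": [0,0,0]}'; python3 - <<'E'
from h import *
s,Ks,Ts=load("side")
cv2.imwrite("pics/c7.png",cv2.convertScaleAbs(cv2.resize(s[180:300,300:420,::-1],(600,600),interpolation=cv2.INTER_CUBIC),alpha=1.6))
E
```

```text
time_s: 14.28
eef_pos: [0.5538, -0.0317, 0.3291]
tool_rot: [-0.0, 0.148, 0.989, -0.0]
wrist_force: [-2.1, -3.1, -8.9]
opening: 0.063
gripper_force: 46.7
time_s: 14.65
eef_pos: [0.5515, -0.0308, 0.3352]
tool_rot: [0.0, 0.148, 0.989, -0.0]
wrist_force: [-3.1, -3.9, -9.7]
opening: 0.0632
gripper_force: 46.6
```

View pics/c7.png

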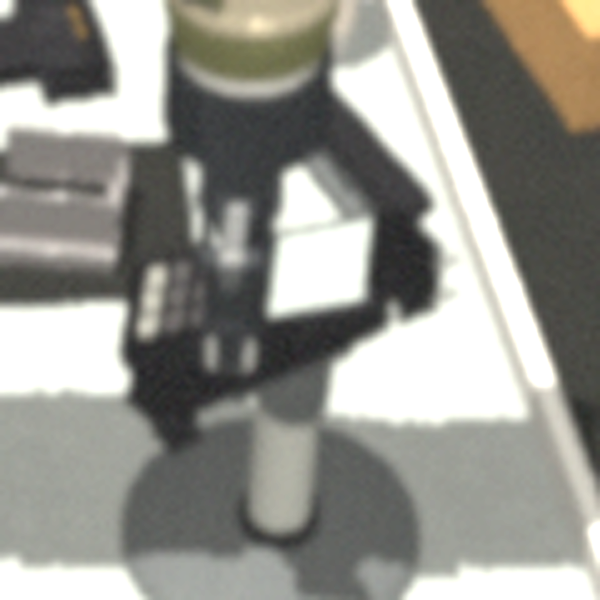

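Swung out: the lower end, at (140,370), is well above the hook at (170,430). I draw it down out of the jaw.

```bash
python3 -m handwheel '{"dp": [[3.7,0,1.6],[3.7,0,1.6],[3.7,0,1.6],[0,0,0]], "yaw": [0,0,0,0]}';python3 -m handwheel '{"dp": [[3.7,0,1.6],[3.7,0,1.6],[3.7,0,1.5],[3.7,0,1.5],[0,0,0]], "yaw": [0,0,0,0,0]}'
```

```text
time_s: 15.2
eef_pos: [0.5418, -0.0272, 0.3309]
tool_rot: [0.002, 0.147, 0.989, 0.0]
wrist_force: [3.1, -1.3, -5.5]
opening: 0.063
gripper_force: 45.8
time_s: 15.82
eef_pos: [0.5265, -0.0231, 0.3237]
tool_rot: [-0.0, 0.148, 0.989, 0.0]
wrist_force: [0.2, -0.1, -2.0]
opening: 0.0631
gripper_force: 46.4
```

```bash
cat > m3.py <<'E'
from h import *
np.set_printoptions(precision=3,suppress=True)
cam={}
for n in("top","side"):
    _,K,T=load(n); cam[n]=(K,T)
def scr(P,tcp,ang=163.0):  # P: HL,HR,TL,TR side pixels
    h=-np.array([np.cos(np.radians(ang)),np.sin(np.radians(ang)),0]);yv=np.array([-h[1],h[0],0]);u=np.array([0,0,1.])
    g=np.array(tcp)-[0,0,.155];o2=[]
    for p,sg in zip(P,(1,-1,1,-1)):
        o,d=ray(p,*cam["side"]);q=o+d*((g+yv*sg*.0258-o)@yv)/(d@yv)-g;o2.append([q@h*1000,q@u*1000])
    o2=np.array(o2);H=o2[:2].mean(0);Tl=o2[2:].mean(0);d=H-Tl;th=np.arctan2(d[1],d[0]);c=(H+Tl)/2
    mid=c-38*np.array([np.cos(th),np.sin(th)])-11*np.array([-np.sin(th),np.cos(th)])
    print(o2.tolist(),"len",np.hypot(*d),"slope",np.degrees(th),"mid rel grasp (h,u)",mid,"local grasp x,z",-mid@[np.cos(th),np.sin(th)],-mid@[-np.sin(th),np.cos(th)])
if __name__=="__main__":
    scr([(374,223),(373,240.6),(355,227),(354,243.6)],(.5515,-.0308,.3352))
    for n,bx in(("top",(128,208,55,85)),("side",(262,168,65,38))):
        im=cv2.imread(f"pics/{n}0.png");x,y,w,hh=bx;k=6
        c=cv2.resize(im[y:y+hh,x:x+w],None,fx=k,fy=k,interpolation=cv2.INTER_CUBIC)
        c=max(cv2.findContours(cv2.inRange(c,(0,0,0),(70,70,70)),cv2.RETR_EXTERNAL,cv2.CHAIN_APPROX_NONE)[0],key=cv2.contourArea)
        c=(c.reshape(-1,2)+.5)/k-.5+[x,y]
        for z in(0,.027):
            q=np.array([onz(p,*cam[n],z)[:2] for p in c]).astype(np.float32)
            r=cv2.minAreaRect(q); print(n,z,r); print(cv2.boxPoints(r).round(4).tolist())
E
python3 m3.py
```

```text
[[60.68903341648524, 33.27877334208443], [61.65778314425407, 27.14493014364941], [16.595745105090316, 14.630707950476413], [18.383257942818823, 11.555585236736304]] len 46.918373538417626 slope 21.3990554962414 mid rel grasp (h,u) [ 7.965 -2.454] local grasp x,z -6.5201783441083645 5.1907156068853615
top 0 ((0.47402217984199524, 0.353598415851593), (0.16474181413650513, 0.09545384347438812), 3.5007758140563965)
[[0.3889000117778778, 0.3962000012397766], [0.39469999074935913, 0.30090001225471497], [0.5591999888420105, 0.3109999895095825], [0.5533000230789185, 0.40630000829696655]]
top 0.027 ((0.47104233503341675, 0.345765084028244), (0.16147875785827637, 0.09356314688920975), 3.5007526874542236)
[[0.38760000467300415, 0.38749998807907104], [0.39329999685287476, 0.29409998655319214], [0.5544999837875366, 0.30399999022483826], [0.548799991607666, 0.39739999175071716]]
side 0 ((0.4759075343608856, 0.3648560643196106), (0.16189223527908325, 0.11116881668567657), 3.054270029067993)
[[0.3921000063419342, 0.41600000858306885], [0.39800000190734863, 0.3050000071525574], [0.5597000122070312, 0.31369999051094055], [0.5537999868392944, 0.424699991941452]]
side 0.027 ((0.47228914499282837, 0.334673136472702), (0.1582183539867401, 0.10864599794149399), 3.054272413253784)
[[0.3903999924659729, 0.3847000002861023], [0.3962000012397766, 0.27619999647140503], [0.5541999936103821, 0.28459998965263367], [0.5483999848365784, 0.39309999346733093]]
```

```bash
python3 -m handwheel '{"dp": [[8,0,3],[12,0,0],[20,0,-10],[25,10,-20],[10,40,-20],[0,0,0]], "yaw": [0,0,0,0,0,0]}'
```

```text
time_s: 16.68
eef_pos: [0.4693, 0.0484, 0.3726]
tool_rot: [0.002, 0.146, 0.989, 0.0]
wrist_force: [0.0, -0.7, -2.1]
opening: 0.0632
gripper_force: 46.4
```

The grasp sits at local (-6.5, +5) mm on the terminal and the slope is 21°. The dock centre is about (0.471, 0.349), yaw 3.3°, and both views agree. I turn and carry it over the dock.

```bash
python3 -m handwheel '{"dp": [[0,0,0],[0,0,0],[0,25,0],[-1,45,0],[-1,55,0],[-1,55,0],[0,55,0],[0,40,0],[0,25,0],[0,0,0]], "yaw": [-0.177,-0.177,0,0,0,0,0,0,0,0]}'; python3 -m handwheel '{"dp": [[0,0,30],[0,0,40],[0,0,25],[0,0,10],[0,0,0]], "yaw": [0,0,0,0,0]}'; python3 - <<'E'
from h import *
s,Ks,Ts=load("side")
cv2.imwrite("pics/c8.png",cv2.convertScaleAbs(cv2.resize(s[100:220,240:400,::-1],(800,600),interpolation=cv2.INTER_CUBIC),alpha=1.6))
E
```

```text
time_s: 17.92
eef_pos: [0.4552, 0.3471, 0.3698]
tool_rot: [-0.001, -0.03, 1.0, -0.0]
wrist_force: [0.3, -0.1, -2.7]
opening: 0.0634
gripper_force: 46.4
time_s: 18.55
eef_pos: [0.4557, 0.3453, 0.2655]
tool_rot: [-0.001, -0.028, 1.0, -0.0]
wrist_force: [0.2, -0.8, -2.6]
opening: 0.0634
gripper_force: 46.4
```

View pics/c8.png

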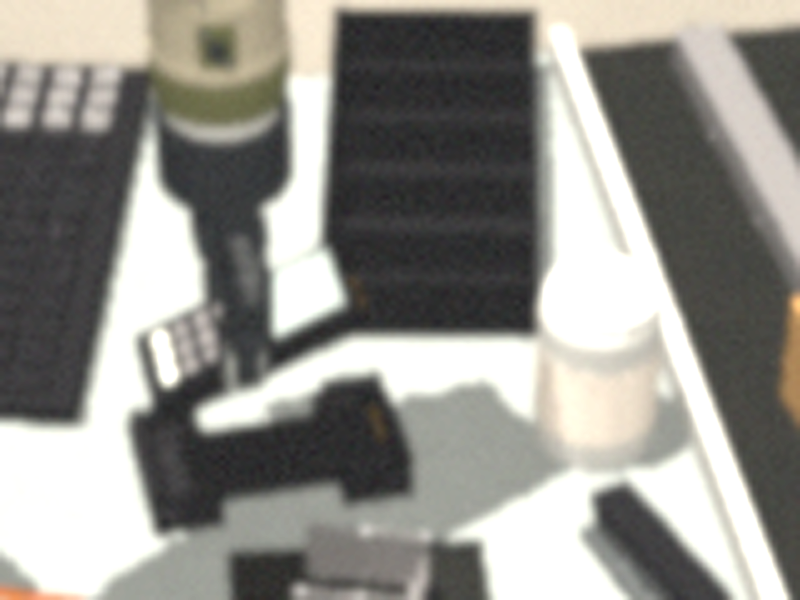

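The terminal is held over the dock, head at the contact end. The screen's near corners are at (348,300) and (277,338) in the crop. I check slope and offset from those.

```bash
python3 - <<'E'
from m3 import *
import m3
st=arm.sense();print(st["eef_pos"])
tcp=st["eef_pos"];h=np.array([.998,.058,0]);yv=np.array([-.058,.998,0]);g=tcp-[0,0,.155]
def pt(p):
    o,d=ray(p,*cam["side"]);q=o+d*((g-yv*.0258-o)@yv)/(d@yv)-g;return np.array([q@h,q[2]])*1000
H=pt((309.6,160));T=pt((295.4,167.6));d=H-T;th=np.arctan2(d[1],d[0])
mid=(H+T)/2-38*np.array([np.cos(th),np.sin(th)])-11*np.array([-np.sin(th),np.cos(th)])
print("len",np.hypot(*d),"slope",np.degrees(th),"mid",mid,"local",-mid@[np.cos(th),np.sin(th)],-mid@[-np.sin(th),np.cos(th)])
E
```

```text
[0.456 0.346 0.267]
len 45.998596044375184 slope 25.101788232656844 mid [12.462 -7.321] local -8.179404649974444 11.915904437298515
```

```bash
python3 -m handwheel '{"dp": [[2,2,10],[0,0,20],[0,0,10],[0,0,6],[0,0,3],[0,0,0]], "yaw": [0,0,0,0,0,0]}' 0.45 30;python3 -m handwheel '{"dp": [[0,0,2],[0,0,2],[0,0,0]], "yaw": [0,0,0]}'
```

```text
time_s: 19.45
eef_pos: [0.4537, 0.3482, 0.217]
tool_rot: [0.0, -0.029, 1.0, 0.0]
wrist_force: [0.1, -0.2, -1.8]
opening: 0.0631
gripper_force: 46.4
time_s: 19.82
eef_pos: [0.4538, 0.3482, 0.213]
tool_rot: [0.0, -0.029, 1.0, 0.0]
wrist_force: [0.6, -0.3, -1.1]
opening: 0.0626
gripper_force: 46.5
```

```bash
python3 -m handwheel '{"dp": [[0,0,2],[0,0,1],[0,0,0]], "yaw": [0,0,0]}' 0.5 30;python3 -m handwheel '{"dp": [[0,0,2],[0,0,1],[0,0,0]], "yaw": [0,0,0]}'
```

```text
time_s: 20.2
eef_pos: [0.4544, 0.3484, 0.2105]
tool_rot: [0.001, -0.029, 1.0, 0.0]
wrist_force: [3.4, 0.7, 1.4]
opening: 0.0633
gripper_force: 46.9
time_s: 20.58
eef_pos: [0.4551, 0.3485, 0.208]
tool_rot: [0.002, -0.028, 1.0, 0.001]
wrist_force: [5.3, -0.6, 4.0]
opening: 0.0629
gripper_force: 47.1
```

```bash
python3 -m handwheel '{"dp": [[-3,0,2],[-1.5,0,2.5],[0,0,0]], "yaw": [0,0,0]}';python3 -m handwheel '{"dp": [[-1.5,0,2.5],[-1.5,0,2.5],[0,0,0]], "yaw": [0,0,0]}'
```

```text
time_s: 20.95
eef_pos: [0.4586, 0.3488, 0.2033]
tool_rot: [0.001, -0.028, 1.0, 0.001]
wrist_force: [1.4, 0.6, 6.5]
opening: 0.0632
gripper_force: 47.3
time_s: 21.32
eef_pos: [0.4617, 0.349, 0.1983]
tool_rot: [0.001, -0.028, 1.0, 0.001]
wrist_force: [2.9, 0.6, 6.8]
opening: 0.0629
gripper_force: 47.5
```

```bash
python3 -m handwheel '{"dp": [[-1.2,0,2.5],[-1,0,2.5],[0,0,0]], "yaw": [0,0,0]}';python3 -m handwheel '{"dp": [[-0.8,0,2],[-0.5,0,2],[0,0,0]], "yaw": [0,0,0]}'; python3 -m handwheel '{"dp": [[0,0,1.5],[0,0,1],[0,0,0]], "yaw": [0,0,0]}'
```

```text
time_s: 21.7
eef_pos: [0.464, 0.3492, 0.1933]
tool_rot: [0.001, -0.028, 1.0, 0.001]
wrist_force: [3.0, 0.5, 6.0]
opening: 0.0637
gripper_force: 47.8
time_s: 22.08
eef_pos: [0.4655, 0.3493, 0.1894]
tool_rot: [0.001, -0.028, 1.0, 0.001]
wrist_force: [3.5, 1.0, 6.4]
opening: 0.0627
gripper_force: 48.1
time_s: 22.45
eef_pos: [0.4659, 0.3493, 0.1873]
tool_rot: [0.002, -0.028, 1.0, 0.001]
wrist_force: [5.5, -0.8, 7.5]
opening: 0.0633
gripper_force: 48.4
```

```bash
python3 -m handwheel '{"dp": [[-1,0,1],[0,0,1],[0,0,0]], "yaw": [0,0,0]}';python3 -m handwheel '{"dp": [[0,0,1],[0,0,1],[0,0,0]], "yaw": [0,0,0]}'
```

```text
time_s: 22.82
eef_pos: [0.4666, 0.3494, 0.1854]
tool_rot: [0.002, -0.028, 1.0, 0.001]
wrist_force: [3.7, 0.6, 9.0]
opening: 0.0631
gripper_force: 48.6
time_s: 23.2
eef_pos: [0.4665, 0.3493, 0.1852]
tool_rot: [0.002, -0.029, 1.0, 0.001]
wrist_force: [-0.9, -2.5, 22.2]
opening: 0.063
gripper_force: 50.3
```

```bash
cat > m4.py <<'E'
from m3 import *
_,Ks,Ts=load("side");s=_
W=np.linalg.inv(Ts)
def pj(X): c=W[:3,:3]@X+W[:3,3];p=Ks@c;return p[:2]/p[2]
h=np.array([.998,.058,0]);yv=np.array([-.058,.998,0]);D=np.array([.471,.349,.038])
C=D+.038*h
print("expected corners",[pj(C+a*.0225*h+b*.0258*yv) for a in(1,-1) for b in(1,-1)])
x,y=pj(C).astype(int)
q=quads(s,(x-18,y-14,38,30),[110]*3,[255]*3); print("found",q[0],q[4])
print(np.array([onz(p,Ks,Ts,.038) for p in q[0]]))
E
python3 m4.py
```

```text
expected corners [array([310.037, 175.286]), array([313.931, 186.304]), array([295.473, 177.578]), array([299.096, 188.685])]
found [[323.417 166.917]
 [323.417 178.417]
 [299.25  187.75 ]
 [297.917 166.583]] 410.40277777777777
[[0.577 0.41  0.038]
 [0.567 0.357 0.038]
 [0.489 0.328 0.038]
 [0.5   0.425 0.038]]
```

```bash
sed -i 's/^q=.*/print(s[170:194,290:322,1])\nq=quads(s,(291,174,25,18),[95]*3,[255]*3); print("found",q[0],q[4])/' m4.py; python3 -c "
import numpy as np;np.set_printoptions(linewidth=200)
exec(open('m4.py').read())"
```

```text
expected corners [array([310.037, 175.286]), array([313.931, 186.304]), array([295.473, 177.578]), array([299.096, 188.685])]
[[ 45  54  63  65  56  45  52  88 131 162 172 175 174 174 172 174 172 172 172 173 171 171 169 171 171 173 173 172 170 170 171 170]
 [ 42  53  63  64  62  51  54  90 135 164 173 174 174 173 172 174 173 173 174 173 172 170 171 171 171 173 172 172 172 172 171 172]
 [ 39  50  62  66  62  55  57  88 133 161 172 172 172 172 173 173 173 173 173 172 171 170 169 169 168 169 171 173 173 172 172 171]
 [ 38  47  58  64  66  61  59  84 125 158 171 173 173 173 172 171 169 168 167 166 164 162 162 159 153 157 166 171 174 172 173 172]
 [ 32  44  55  64  65  62  58  75 115 151 165 168 170 169 166 162 157 155 155 153 148 143 138 132 120 129 150 166 171 171 173 173]
 [ 35  41  50  62  66  66  57  62  99 135 152 156 157 159 156 150 146 148 150 151 140 124 102  88  79  95 130 159 173 172 172 172]
 [ 35  38  49  62  68  71  62  59  81 116 137 146 151 154 155 154 156 159 165 165 157 133  90  52  45  69 116 153 168 169 167 170]
 [ 36  41  45  62  70  71  67  57  77 114 144 159 165 167
[... 1646 characters left out ...]
 [ 59  55  43  40  39  40  49  54  45  42  45  46  44  39  36  35  32  29  32  23  28  30  25  25  27  28  31  27  28  28  35  52]
 [ 70  64  49  40  38  43  56  68  52  35  29  30  29  31  28  29  27  27  25  28  29  32  29  30  28  30  27  30  28  28  32  45]
 [ 78  75  56  42  38  45  63  74  57  33  28  27  29  27  27  29  27  27  28  24  29  34  32  32  32  28  27  27  30  28  32  42]
 [ 80  82  60  40  36  45  66  79  61  35  25  25  25  30  27  28  28  24  25  26  28  28  29  30  28  28  27  31  24  30  30  44]]
found [[315.417 173.583]
 [313.583 186.583]
 [298.917 187.75 ]
 [297.75  173.583]] 211.875
[[0.547 0.383 0.038]
 [0.532 0.326 0.038]
 [0.488 0.328 0.038]
 [0.495 0.393 0.038]]
```

The visible screen corners (314.5,186.6) and (298.9,188.7) match the seated-flat prediction (313.9,186.3) and (299.1,188.7) within half a pixel. I release and retreat.

```bash
python3 -m handwheel '{"dp": [[0,0,-1],[0,0,0]], "yaw": [0,0]}'; python3 -m handwheel '{"dp": [[0,0,0],[0,0,0],[0,0,0],[0,0,-5],[0,0,-20],[0,0,-40],[0,0,-50],[0,0,-50]], "yaw": [0,0,0,0,0,0,0,0]}' 1; python3 -m handwheel '{"dp": [[30,0,-10],[55,0,0],[55,0,0],[0,0,0],[0,0,0]], "yaw": [0,0,0,0,0]}'; python3 - <<'E'
exec(open('m4.py').read().replace('print(s[170:194,290:322,1])','').replace('[95]*3','[110]*3').replace('(291,174,25,18)','(291,176,25,16)'))
t,K,T=load("top")
for n,b,lo in (("scr",(142,208,32,40),110),):
    q=quads(t,b,[lo]*3,[255]*3); print(n,q[0],q[1],q[4]); print(np.array([onz(p,K,T,.038) for p in q[0]]),onz(q[1],K,T,.038))
print("expect scr centre",C)
E
```

```text
time_s: 23.75
eef_pos: [0.4665, 0.3493, 0.1853]
tool_rot: [0.002, -0.029, 1.0, 0.001]
wrist_force: [2.2, -1.0, 15.0]
opening: 0.0629
gripper_force: 49.5
time_s: 24.75
eef_pos: [0.4652, 0.3487, 0.3494]
tool_rot: [-0.0, -0.029, 1.0, -0.0]
wrist_force: [0.5, 0.3, 0.5]
opening: 0.0858
gripper_force: 0.0
time_s: 25.38
eef_pos: [0.3259, 0.341, 0.3584]
tool_rot: [0.001, -0.029, 1.0, 0.0]
wrist_force: [-0.2, 0.0, 0.0]
opening: 0.0857
gripper_force: 0.0
expected corners [array([310.037, 175.286]), array([313.931, 186.304]), array([295.473, 177.578]), array([299.096, 188.685])]
found [[313.917 185.75 ]
 [299.583 188.083]
 [290.583 175.583]
 [311.583 175.583]] 198.54166666666666
[[0.533 0.329 0.038]
 [0.49  0.327 0.038]
 [0.472 0.387 0.038]
 [0.534 0.376 0.038]]
scr [[163.083 226.083]
 [162.75  243.917]
 [142.583 244.417]
 [141.583 226.917]] [152.5   235.167] 397.9861111111111
[[0.53  0.329 0.038]
 [0.488 0.328 0.038]
 [0.486 0.375 0.038]
 [0.528 0.38  0.038]] [0.508 0.353 0.038]
expect scr centre [0.509 0.351 0.038]
```

Both views place the screen's near corners at the same spots on the z = 0.038 plane, (0.53, 0.329) and (0.49, 0.328), within 2 mm of the prediction. The terminal is seated flat, so I hand in.

```bash
python3 -c "
from rig import arm
print(arm.close_job())"
```

```text
the job is handed in; nothing more can be done
None
```

I handed the job in at about 25.5 s: the terminal lies flat in the charging dock, face up with its head at the contacts, and the shield stands wings up on the mat, both released; the hand-in returned no verdict.

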